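# Nest the flowerpots for the garage sale

## Robot

A 7-joint arm with a two-finger parallel gripper is mounted at the origin on the work surface. World frame = base frame: x ahead of the robot, y to its left, z up, the work surface at z = 0. Lengths are in m, angles in rad, forces in N, time in s.
With the tool pointing down it reaches from about 0.4 to 0.85 m from the base axis. Payload 4.5 kg.
Tool frame: the origin (TCP) lies where the fingers leave the gripper's body, on its centre line; the fingertips stand 64 mm ahead of it and the grasp point (between the pads) lies 45 mm ahead of it; z points along the fingers, y is the line along which they close (so a half turn about z gives the same grasp; the last joint's range is limited). The gripper opens to 88 mm and grips with 3 to 60 N. Pads are 18 mm wide; open, the fingers measure 123 mm over their backs; the gripper's body (75 mm by 187 mm) begins 45 mm behind the grasp point.
Start: joints at [-1.086, 0.689, -0.195, 1.565, 0.157, 0.902, -0.215], TCP at [0.272, 0.563, 0.303] pointing down, gripper open.
Joint ranges: [-3.01, 3.01], [-0.46, 2.08], [-1.47, 1.51], [0.13, 2.56], [-1, 4.14], [0.04, 2.09], [-2.66, 2.66]. Speed limits (rad/s): [2.57, 2.57, 3.14, 3.14, 3.14, 3.14, 3.14].

## Interface

Orientations are given as a unit quaternion [x, y, z, w].
In Python, from plant import r gives the robot as it stands.
- The arm moves only by the tool play_rows, never from a script. Its arguments are lists of equal length, an entry for each row: "translation": the shift along the tool's x, y, z in m, a list of three; "delta_rot": the turn, a rotation vector about the tool's x, y, z in degrees, a list of three; "grip": the opening, from -1 (shut) to 1 (fully open). In form: {"translation": [[x, y, z], ...], "delta_rot": [[rx, ry, rz], ...], "grip": [grip, ...]}. A call has 1 to 20 rows; each row shifts and turns the commanded pose from where the row before left it, along the tool's axes as they then stand; what a row does not reach is not made up. A row lasts 1/8 s, in which the tool goes at most 62.5 mm and 10.7 degrees, less where a joint would pass 70% of its speed; a pose out of reach is approached as far as the arm can. A call with a gripper value outside its range is refused whole. The fingers move at their own pace and stop on an object; "squeeze" is the grip in N (left out, the last holds). Time passes only in rows, so rows that do not move let the fingers close. It gives the time, the measured TCP pose, the force, the opening and the grip force at its end, in the units of the state.
- r.get_state(): the state, without advancing time (a new reading comes with each control period).
- r.snapshot(name): name is "side" or "top" or "wrist"; returns the picture (400x640x3 uint8, blue, green, red); there is no depth.
- r.get_calibration(name): a dict with "intrinsics" (3x3 intrinsics, pixels), "eye" and "rotation" of the camera in the world. Camera axes: x right, y up, looking along -z (the intrinsics and any distortion apply to the point x, -y, -z); pixel columns grow to the right and rows downward; lengths in m; the calibration is good to about 2 mm. A picture is of the moment at which its call begins: read the wrist's pose just before it. get_calibration takes no time and is no camera call; for the wrist camera it gives the pose at the moment of the call.
- r.finish_job(): hands the job in; it is judged then, once.
Trained networks look in the newest picture that a camera, given by its name, has taken for a name from the list of things; names that differ only in an ending like _2 or _b are one class to them, and where a whole thing is asked for, a point or a joint stands for the part that bears it (a point fixed in the world has none). Each returns a list of dicts, best first, with "confidence" (0 to 1); they miss things now and then, are a little off and sometimes report something else, mostly with a low value. They report only what shows in the picture. A call takes as long as a camera call.
- r.look_for(camera, target): "point" ([x, y, z] in m, in world coordinates, good to about 4 mm: the middle of the surface that is visible of it).
- r.silhouettes(camera, target): "pixels" (400x640 bool, what is visible of it).
The state is a dict: "clock": time; "q": joint angles; "qd": joint speeds; "joint_torque": joint torques, N m; "tool_pos": TCP position; "eef_rot": TCP orientation; "contact_force": force on the tool from outside, world axes, zero at the start; "moment": the same for the moment, N m; "opening": opening from 0.0 (shut) to 1.0 (fully open); "finger_force": force on a finger pad.
Only numpy, scipy, OpenCV 4.12 (cv2) and the standard library are available. Lean on these libraries where they do the work, as an engineer would, in place of code of your own. Each camera call takes 0.05 s, during which the arm holds its last target. There are 200 camera calls.

## Task

Put the flowerpot set together for the sale: stand the big clay pot upright in the middle of the clay saucer, then nest the yellow pot in it, then the green pot in the yellow one, and the blue pot in the green one, each pushed fully home and upright, one at a time in that order. Set each pot down without dropping it and let go of it before fetching the next, don't knock any pot over, and leave the jar and the tape measure where they stand.

Things in the scene. Friction and masses are not known exactly. Their poses are not given: they have to be found in the camera images.
- pot_clay: Loose largest flowerpot, terracotta (orange-brown), 76 mm high, open top. Collar 66 mm in diameter round its top 26 mm (grip there from above); below it the body tapers from 53 mm to a 40 mm foot. Mouth 53 mm inside, tapering likewise. In the saucer its origin is 5 mm above the saucer's origin. 0.16 kg. Origin: centre of underside; z up its axis.
- pot_yellow: Loose second largest flowerpot, yellow, 70 mm high, open top. Collar 61 mm in diameter round its top 26 mm (grip there from above); below it the body tapers from 49 mm to a 37 mm foot. Mouth 49 mm inside, tapering likewise. Nested in the clay pot its collar rests on that rim, origin 32 mm above that pot's origin. 0.13 kg. Origin: centre of underside; z up its axis.
- pot_green: Loose third largest flowerpot, green, 64 mm high, open top. Collar 56 mm in diameter round its top 26 mm (grip there from above); below it the body tapers from 45 mm to a 33 mm foot. Mouth 44 mm inside, tapering likewise. Nested in the yellow pot its collar rests on that rim, origin 32 mm above that pot's origin. 0.10 kg. Origin: centre of underside; z up its axis.
- pot_blue: Loose smallest flowerpot, blue, 58 mm high, open top. Collar 52 mm in diameter round its top 26 mm (grip there from above); below it the body tapers from 41 mm to a 30 mm foot. Mouth 40 mm inside, tapering likewise. Nested in the green pot its collar rests on that rim, origin 32 mm above that pot's origin. 0.08 kg. Origin: centre of underside; z up its axis.
- saucer_clay: Terracotta (orange-brown) round saucer, fixed to the table: 100 mm in diameter over its rim, 12 mm high, flat floor 5 mm thick and about 80 mm across. This is where the nest is to stand. Origin: centre of its underside, on the table; z up.
- saucer_black: Black round saucer of the same size and shape as the clay one (100 mm diameter, 12 mm high), fixed to the table. Not used. Origin: centre of its underside.
- jar: Brown glass jar with a black lid, 54 mm in diameter, 65 mm high, loose, standing among the pots; to be left alone. Origin: centre of its underside.
- tape: Orange tape measure with black round sides, about 68 x 39 x 56 mm (56 high), loose, standing among the pots; to be left alone. Origin: centre of the underside of its case; x along its long side.

How it is judged:
On the way, in this order (a step that is already met when the one before it is completed fails the run):
1. the clay pot stands upright in the clay saucer, let go (horizontal distance between pot_clay and saucer_clay below 0.015 m and z of pot_clay in the frame of saucer_clay between 0.001 and 0.009 m and angle between pot_clay's own z axis and vertical below 0.1 rad and contact force between the fingers and pot_clay below 0.2 N), for 0.2 s.
2. the yellow pot stands upright nested in the clay pot, which is still in its place, let go (horizontal distance between pot_clay and saucer_clay below 0.015 m and z of pot_clay in the frame of saucer_clay between 0.001 and 0.009 m and angle between each of pot_clay, pot_yellow's own z axis and vertical below 0.1 rad and horizontal distance between pot_yellow and pot_clay below 0.006 m and z of pot_yellow in the frame of pot_clay between 0.028 and 0.036 m and contact force between the fingers and pot_yellow below 0.2 N), for 0.2 s.
3. the green pot stands upright nested in the yellow pot, which is still in its place, let go (horizontal distance between pot_clay and saucer_clay below 0.015 m and z of pot_clay in the frame of saucer_clay between 0.001 and 0.009 m and angle between each of pot_clay, pot_yellow, pot_green's own z axis and vertical below 0.1 rad and horizontal distance between pot_yellow and pot_clay below 0.006 m and z of pot_yellow in the frame of pot_clay between 0.028 and 0.036 m and horizontal distance between pot_green and pot_yellow below 0.006 m and z of pot_green in the frame of pot_yellow between 0.028 and 0.036 m and contact force between the fingers and pot_green below 0.2 N), for 0.2 s.
4. the blue pot stands upright nested in the green pot, which is still in its place, let go (horizontal distance between pot_clay and saucer_clay below 0.015 m and z of pot_clay in the frame of saucer_clay between 0.001 and 0.009 m and angle between each of pot_clay, pot_yellow, pot_green, pot_blue's own z axis and vertical below 0.1 rad and horizontal distance between pot_yellow and pot_clay below 0.006 m and z of pot_yellow in the frame of pot_clay between 0.028 and 0.036 m and horizontal distance between pot_green and pot_yellow below 0.006 m and z of pot_green in the frame of pot_yellow between 0.028 and 0.036 m and horizontal distance between pot_blue and pot_green below 0.006 m and z of pot_blue in the frame of pot_green between 0.028 and 0.036 m and contact force between the fingers and pot_blue below 0.2 N), for 0.2 s.
At the end, for the whole second after the job is handed in: Clay pot in the clay saucer within 15 mm of its centre; yellow in clay, green in yellow, blue in green, each within 6 mm of the axis below and 4 mm of its seated height (32 mm origin to origin; clay pot 5 mm above the saucer origin); all upright within 0.1 rad, at rest, let go (all of step 4 and linear speed of each of pot_clay, pot_yellow, pot_green, pot_blue below 0.02 m/s and contact force between the fingers and pot_clay below 0.2 N and contact force between the fingers and pot_yellow below 0.2 N and contact force between the fingers and pot_green below 0.2 N); the robot touches nothing.
It fails at once if the jar was moved by more than 25 mm or tipped over (distance of jar from where it was at the start of the episode above 0.025 m or angle between jar's own z axis and vertical above 0.5 rad).
It fails at once if the tape measure was moved by more than 25 mm or tipped over (distance of tape from where it was at the start of the episode above 0.025 m or angle between tape's own z axis and vertical above 0.5 rad).
It fails at once if a pot was knocked over (tilted more than 45 degrees) (angle between any of pot_clay, pot_yellow, pot_green, pot_blue's own z axis and vertical above 0.79 rad).
It fails at once if a pot was dropped (faster than 0.7 m/s with no finger on it: a fall of about 25 mm) ((linear speed of pot_clay above 0.7 m/s and contact force between the fingers and pot_clay below 0.05 N) or (linear speed of pot_yellow above 0.7 m/s and contact force between the fingers and pot_yellow below 0.05 N) or (linear speed of pot_green above 0.7 m/s and contact force between the fingers and pot_green below 0.05 N) or (linear speed of pot_blue above 0.7 m/s and contact force between the fingers and pot_blue below 0.05 N)).
It also fails if it takes over 115 s, if anything falls off the work surface, if the arm or the gripper's body presses on something with over 40 N, if the wrist force passes 120 N, or if a joint passes its speed limit or range.

## Working session

There is one attempt and no reset: what is moved stays moved. The work goes in short steps, Python scripts to look and compute and a tool call to move; the robot and the scene stay as the last step left them, time stands still between calls to the robot, and variables do not carry over. Pictures are saved under pics/ and viewed, at most 14 in all, crops included, and the job is handed in when it is done.

Besides the shell and the picture viewer there is one more tool, called after ">>>" as name(argument=value, ...) on one line, values as JSON. play_rows: Moves the arm, as the interface text tells. Its arguments: {"type":"object","properties":{"translation":{"type":"array","items":{"type":"array","items":{"type":"number"}}},"delta_rot":{"type":"array","items":{"type":"array","items":{"type":"number"}}},"grip":{"type":"array","items":{"type":"number"}},"squeeze":{"type":"number"}},"required":["translation","delta_rot","grip"]}

```bash
mkdir -p pics; ls
cat > h.py <<'E'
import numpy as np, cv2
from plant import r
from scipy.spatial.transform import Rotation as R
def shot(cam,name):
    im=r.snapshot(cam); cv2.imwrite(f'pics/{name}.png',im); return im
def cal(cam):
    c=r.get_calibration(cam); return np.array(c['intrinsics']),np.array(c['eye']),np.array(c['rotation']),c
def ray(cam,uv,z):
    K,e,Rm,_=cal(cam); d=np.linalg.inv(K)@[uv[0],uv[1],1]; d=Rm@(d*[1,-1,-1]); return e+d*(z-e[2])/d[2]
def proj(cam,p):
    K,e,Rm,_=cal(cam); c=(Rm.T@(np.array(p)-e))*[1,-1,-1]; u=K@c; return u[:2]/u[2]
E
python3 - <<'E'
from h import *
s=r.get_state(); print({k:np.round(v,3).tolist() for k,v in s.items()})
for c in ['top','side']:
    shot(c,c+'0'); print(c,cal(c)[3])
    for t in ['pot_clay','pot_yellow','pot_green','pot_blue','saucer_clay','saucer_black','jar','tape']:
        L=r.look_for(c,t); print(c,t,[(np.round(d['point'],3).tolist(),round(d['confidence'],2)) for d in L[:3]])
E
```

```text
pics
{'clock': 0.0, 'q': [-1.086, 0.69, -0.195, 1.566, 0.157, 0.903, -0.215], 'qd': [0.001, -0.001, -0.002, 0.001, 0.0, -0.0, 0.0], 'joint_torque': [-0.001, -52.757, -1.267, -15.344, -0.053, 0.006, 0.0], 'tool_pos': [0.272, 0.562, 0.302], 'eef_rot': [0.223, 0.975, -0.001, -0.0], 'contact_force': [0.431, -0.079, 0.412], 'moment': [-0.003, -0.017, -0.026], 'finger_force': 0.0, 'opening': 0.998}
top {'intrinsics': array([[367.92139582,   0.        , 320.94253079],
       [  0.        , 367.92139582, 198.79604158],
       [  0.        ,   0.        ,   1.        ]]), 'eye': array([0.43550583, 0.01753841, 0.89959938]), 'rotation': array([ 0.05108506, -0.0542691 , -0.69564455,  0.71450951])}
top pot_clay [([0.459, 0.072, 0.054], 0.92)]
top pot_yellow [([0.622, -0.28, 0.059], 0.77)]
top pot_green [([0.616, 0.278, 0.054], 0.93)]
top pot_blue [([0.644, 0.1, 0.049], 0.9)]
top saucer_clay [([0.476, -0.266, 0.002], 0.66)]
top saucer_black [([0.485, 0.286, 0.004], 0.87), ([0.464, -0.084, 0.057], 0.72)]
top jar [([0.602, -0.09, 0.064], 0.68)]
top tape [([0.465, -0.083, 0.058], 0.87)]
side {'intrinsics': array([[421.64210981,   0.        , 316.39042973],
       [  0.        , 421.64210981, 196.80449237],
       [  0.        ,   0.        ,   1.        ]]), 'eye': array([ 0.08345832, -0.68673293,  0.52958676]), 'rotation': array([ 0.4743779 , -0.14264152, -0.27097968,  0.82534176])}
side pot_clay [([0.461, 0.052, 0.061], 0.68)]
side pot_yellow []
side pot_green [([0.607, 0.253, 0.047], 0.82)]
side pot_blue [([0.632, 0.085, 0.045], 0.66), ([0.591, -0.109, 0.04], 0.63)]
side saucer_clay [([0.48, -0.257, 0.005], 0.83)]
side saucer_black [([0.488, 0.286, 0.005], 0.89), ([0.633, 0.088, 0.048], 0.71), ([0.606, 0.253, 0.047], 0.3)]
side jar [([0.591, -0.113, 0.039], 0.81), ([0.486, 0.287, 0.006], 0.37)]
side tape [([0.458, -0.102, 0.037], 0.86)]
```

```bash
sed -i "s/np.array(c\['rotation'\])/R.from_quat(c['rotation']).as_matrix()/" h.py
cat >> h.py <<'E'
from scipy.optimize import minimize
P={'pot_clay':(76,66,53,40),'pot_yellow':(70,61,49,37),'pot_green':(64,56,45,33),'pot_blue':(58,52,41,30),'jar':(65,54,54,54),'saucer_clay':(12,100,100,100),'saucer_black':(12,100,100,100)}
a=np.linspace(0,2*np.pi,60); C=np.c_[np.cos(a),np.sin(a)]
def parts(n,z0=0):
    h,D,d,f=np.array(P[n])/1000
    c=26e-3 if n.startswith('pot') else h
    return [[(D/2,z0+h),(D/2,z0+h-c)],[(d/2,z0+h-c),(f/2,z0)]]
def mask(cam,n,xy,z0,k):
    K,e,Rm,_=k; S=8; m=np.zeros((400,640),np.uint8)
    for p in parts(n,z0):
        X=np.vstack([np.c_[xy+C*q,np.full(60,z)] for q,z in p])
        c=((X-e)@Rm)*[1,-1,-1]; u=c@K.T; u=u[:,:2]/u[:,2:]
        cv2.fillConvexPoly(m,cv2.convexHull(np.round(u*16).astype(np.int32)),255,cv2.LINE_AA,4)
    return m/255.
def fit(cam,n,sil,xy0,z0=0):
    k=cal(cam); s=cv2.GaussianBlur(sil.astype(np.float32),(0,0),1)
    f=lambda x:np.abs(cv2.GaussianBlur(mask(cam,n,x,z0,k).astype(np.float32),(0,0),1)-s).sum()/s.sum()
    o=minimize(f,xy0,method='Nelder-Mead',options=dict(initial_simplex=np.array(xy0)+[[0,0],[.01,0],[0,.01]],xatol=2e-4,fatol=1e-4))
    return o.x,o.fun
E
python3 - <<'E'
from h import *
G={'pot_clay':(.459,.072),'pot_yellow':(.622,-.28),'pot_green':(.616,.278),'pot_blue':(.644,.1),'jar':(.602,-.09),'saucer_clay':(.476,-.266),'saucer_black':(.485,.286)}
for c in ['top','side']:
    for n in G:
        L=r.silhouettes(c,n)
        for d in L[:2]:
            x,e=fit(c,n,d['pixels'],G[n]); print(c,n,round(d['confidence'],2),np.round(x,4),round(e,3),d['pixels'].sum())
E
```

```text
top pot_clay 0.71 [0.4622 0.0701] 0.081 704
top pot_yellow 0.79 [ 0.6199 -0.27  ] 0.095 647
top pot_yellow 0.25 [0.6434 0.0992] 0.56 413
top pot_green 0.91 [0.6109 0.2665] 0.167 500
top pot_blue 0.84 [0.6439 0.0994] 0.175 402
top pot_blue 0.4 [0.654  0.0899] 1.718 656
top jar 0.64 [ 0.6065 -0.0909] 0.215 487
top saucer_clay 0.87 [ 0.4831 -0.2607] 0.138 1320
top saucer_black 0.83 [0.4891 0.2851] 0.147 1310
top saucer_black 0.59 [0.6738 0.1006] 2.451 397
side pot_clay 0.81 [0.4602 0.0704] 0.084 911
side pot_yellow 0.63 [ 0.6205 -0.27  ] 0.093 1131
side pot_green 0.7 [0.6134 0.2732] 0.141 427
side pot_blue 0.96 [0.6437 0.1039] 0.199 412
side saucer_clay 0.83 [ 0.4871 -0.2525] 0.192 1667
side saucer_black 0.9 [0.4887 0.2981] 0.341 510
```

View pics/top0.png

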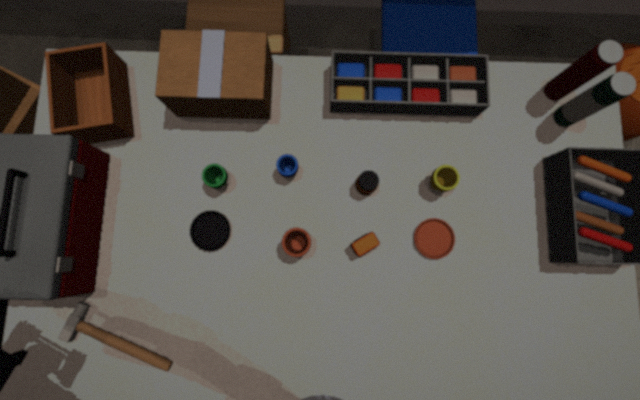

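View pics/side0.png

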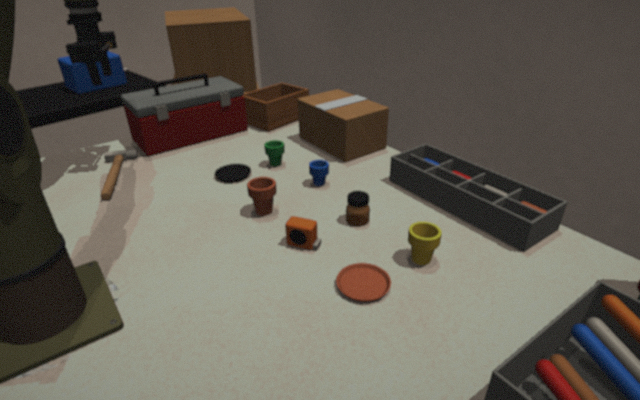

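The top view shows clay pot (296,242), tape (365,244), clay saucer (434,238), yellow (445,179), green (215,177), blue (287,166) and jar (368,183). The side view agrees with all of these. I'll square the tool to the world axes and hover over the clay pot.

>>> play_rows(translation=[[0,0,0],[0,0,0],[0,0,0],[-0.019,-0.049,0.003],[-0.019,-0.049,0.003],[-0.019,-0.049,0.003],[-0.019,-0.049,0.003],[-0.019,-0.049,0.003],[-0.019,-0.049,0.003],[-0.019,-0.049,0.003],[-0.019,-0.049,0.003],[-0.019,-0.049,0.003],[-0.018,-0.051,0.003],[0,0,0],[0,0,0]], delta_rot=[[0,0,-8.6],[0,0,-8.6],[0,0,-8.6],[0,0,0],[0,0,0],[0,0,0],[0,0,0],[0,0,0],[0,0,0],[0,0,0],[0,0,0],[0,0,0],[0,0,0],[0,0,0],[0,0,0]], grip=[1,1,1,1,1,1,1,1,1,1,1,1,1,1,1], squeeze=15)

```text
clock: 3.48
tool_pos: [0.4611, 0.071, 0.2729]
eef_rot: [0.0, 1.0, 0.0, 0.0]
contact_force: [-0.4, 0.2, -0.3]
opening: 1.0
finger_force: 0.0
```

```bash
cat >> h.py <<'E'
def look(n,xy0,name=None,z0=0):
    s=r.get_state(); im=r.snapshot('wrist')
    if name: cv2.imwrite(f'pics/{name}.png',im)
    print('tcp',np.round(s['tool_pos'],4),'rotvec',np.round(R.from_quat(s['eef_rot']).as_matrix(),3).tolist(),s['clock'])
    for d in r.silhouettes('wrist',n)[:2]:
        x,e=fit('wrist',n,d['pixels'],xy0,z0); ys,xs=np.where(d['pixels'])
        print(n,'conf',round(d['confidence'],2),'bbox',xs.min(),xs.max(),ys.min(),ys.max(),'xy',np.round(x,4),'err',round(e,3))
        rel=np.array([*x,0])-s['tool_pos']; print(' in tool axes',np.round(R.from_quat(s['eef_rot']).inv().apply(rel),4))
E
python3 - <<'E'
from h import *
print(cal('wrist')[1:3])
look('pot_clay',(.461,.07),'w1')
print([ (np.round(d['point'],3),d['confidence']) for d in r.look_for('wrist','pot_clay')])
E
```

```text
(array([0.39540344, 0.07106537, 0.35562135]), array([[ 2.34298526e-04, -9.66527865e-01, -2.56561555e-01],
       [ 9.99999929e-01,  1.51159552e-04,  3.43771656e-04],
       [-2.93483155e-04, -2.56561618e-01,  9.66527832e-01]]))
tcp [0.4611 0.071  0.2729] rotvec [[-1.0, 0.001, 0.0], [0.001, 1.0, 0.001], [-0.0, 0.001, -1.0]] 3.475
pot_clay conf 0.89 bbox 282 358 154 230 xy [0.4607 0.0695] err 0.066
 in tool axes [ 0.0005 -0.0018  0.2729]
[(array([0.466, 0.068, 0.062]), 0.96)]
```

View pics/w1.png

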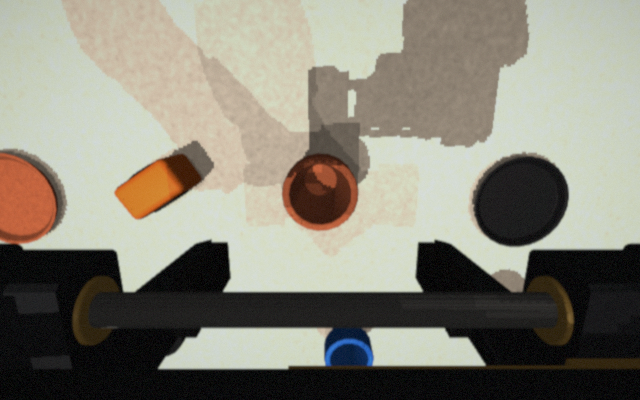

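The wrist view shows the clay pot centred at (320,192) between the open fingers, with nothing close by. All three cameras agree within 2 mm, so I'll descend and grip.

>>> play_rows(translation=[[0.0005,-0.0018,0.03],[0,0,0.04],[0,0,0.04],[0,0,0.025],[0,0,0.015],[0,0,0.005],[0,0,0],[0,0,0],[0,0,0],[0,0,0],[0,0,0],[0,0,0],[0,0,0],[0,0,0]], delta_rot=[[0,0,0],[0,0,0],[0,0,0],[0,0,0],[0,0,0],[0,0,0],[0,0,0],[0,0,0],[0,0,0],[0,0,0],[0,0,0],[0,0,0],[0,0,0],[0,0,0]], grip=[1,1,1,1,1,1,1,1,0.3,0.3,0.3,0.3,0.3,0.3], squeeze=15)

```text
clock: 5.38
tool_pos: [0.4607, 0.0687, 0.1179]
eef_rot: [0.0, 1.0, 0.0, 0.0]
contact_force: [-0.6, 0.3, 6.0]
opening: 0.747
finger_force: 15.0
```

>>> play_rows(translation=[[0,0,-0.01],[0,0,-0.03],[0,0,-0.03],[0,0,-0.03],[0,0,-0.01],[-0.008,-0.0325,0],[-0.008,-0.0325,0],[-0.008,-0.0325,0],[-0.008,-0.0325,0],[-0.008,-0.0325,0],[-0.008,-0.0325,0],[-0.008,-0.0325,0],[-0.008,-0.0325,0],[-0.008,-0.0325,0],[-0.008,-0.0325,0],[0,0,0],[0,0,0]], delta_rot=[[0,0,0],[0,0,0],[0,0,0],[0,0,0],[0,0,0],[0,0,0],[0,0,0],[0,0,0],[0,0,0],[0,0,0],[0,0,0],[0,0,0],[0,0,0],[0,0,0],[0,0,0],[0,0,0],[0,0,0]], grip=[0.3,0.3,0.3,0.3,0.3,0.3,0.3,0.3,0.3,0.3,0.3,0.3,0.3,0.3,0.3,0.3,0.3])

```text
clock: 7.5
tool_pos: [0.5398, -0.2553, 0.2268]
eef_rot: [-0.0, 1.0, 0.001, -0.001]
contact_force: [-0.5, 0.5, -1.4]
opening: 0.747
finger_force: 15.0
```

Run:
```python
from h import *
look('saucer_clay',(.485,-.256),'w2')
```

```text
tcp [ 0.5398 -0.2553  0.2268] rotvec [[-1.0, -0.0, -0.002], [-0.0, 1.0, 0.002], [0.002, 0.002, -1.0]] 7.5
saucer_clay conf 0.75 bbox 260 374 63 180 xy [ 0.4819 -0.2602] err 0.042
 in tool axes [ 0.0575 -0.0052  0.2269]
```

View pics/w2.png

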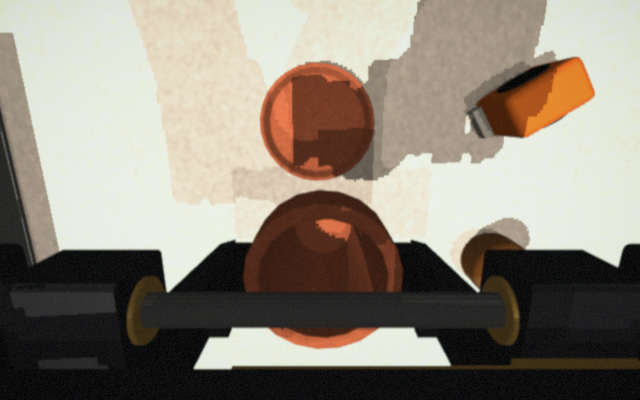

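The saucer is fully visible at (317,121), about 117 px across, and its centre is at (0.482,-0.260). The pot hangs straight between the fingers. I'll move over the saucer and lower it.

>>> play_rows(translation=[[0.019,-0.002,0],[0.019,-0.002,0],[0.0195,-0.001,0],[0,0,0],[0,0,0.03],[0,0,0.03],[0,0,0.02],[0,0,0.01],[0,0,0.008],[0,0,0.003],[0,0,0.002],[0,0,0.001],[0,0,0]], delta_rot=[[0,0,0],[0,0,0],[0,0,0],[0,0,0],[0,0,0],[0,0,0],[0,0,0],[0,0,0],[0,0,0],[0,0,0],[0,0,0],[0,0,0],[0,0,0]], grip=[0.3,0.3,0.3,0.3,0.3,0.3,0.3,0.3,0.3,0.3,0.3,0.3,0.3])

```text
clock: 9.22
tool_pos: [0.483, -0.2614, 0.1239]
eef_rot: [0.0, 1.0, -0.0, 0.0]
contact_force: [-0.1, 0.5, -1.5]
opening: 0.747
finger_force: 15.0
```

>>> play_rows(translation=[[0,0,0.001],[0,0,0.001],[0,0,0],[0,0,0]], delta_rot=[[0,0,0],[0,0,0],[0,0,0],[0,0,0]], grip=[0.3,0.3,0.3,0.3])

```text
clock: 9.72
tool_pos: [0.4831, -0.2613, 0.1229]
eef_rot: [0.0, 1.0, -0.0, 0.0]
contact_force: [-1.7, 1.6, 9.6]
opening: 0.748
finger_force: 15.0
```

>>> play_rows(translation=[[0,0,-0.0005],[0,0,0],[0,0,0],[0,0,0],[0,0,0],[0,0,-0.02],[0,0,-0.04],[0,0,-0.04],[0,0,-0.04],[0,0,-0.01],[-0.035,-0.002,0],[-0.035,-0.002,0],[-0.035,-0.002,0],[-0.032,-0.003,0],[0,0,0],[0,0,0]], delta_rot=[[0,0,0],[0,0,0],[0,0,0],[0,0,0],[0,0,0],[0,0,0],[0,0,0],[0,0,0],[0,0,0],[0,0,0],[0,0,0],[0,0,0],[0,0,0],[0,0,0],[0,0,0],[0,0,0]], grip=[1,1,1,1,1,1,1,1,1,1,1,1,1,1,1,1])

```text
clock: 11.72
tool_pos: [0.6186, -0.2703, 0.2709]
eef_rot: [0.0, 1.0, 0.0, -0.002]
contact_force: [-0.5, -0.0, 1.1]
opening: 1.002
finger_force: 0.0
```

Run:
```python
from h import *
look('pot_yellow',(.62,-.27),'w3')
look('pot_clay',(.483,-.261),None,.005)
```

```text
tcp [ 0.6186 -0.2703  0.2709] rotvec [[-1.0, 0.0, -0.003], [0.0, 1.0, 0.0], [0.003, 0.0, -1.0]] 11.725
pot_yellow conf 0.7 bbox 285 354 158 228 xy [ 0.6196 -0.2733] err 0.07
 in tool axes [-0.0018 -0.0031  0.2709]
tcp [ 0.6186 -0.2707  0.2717] rotvec [[-1.0, 0.001, -0.002], [0.001, 1.0, -0.0], [0.002, -0.0, -1.0]] 11.825
pot_clay conf 0.87 bbox 291 379 0 69 xy [ 0.4817 -0.2619] err 0.028
 in tool axes [0.1363 0.0087 0.272 ]
```

View pics/w3.png

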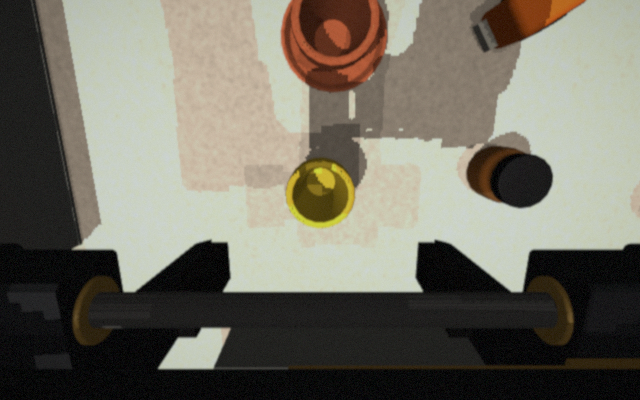

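The clay pot stands upright in the saucer with its rim near (335,30). The yellow pot is centred at (320,193) and clear of everything. I'll grip yellow.

>>> play_rows(translation=[[-0.001,-0.0028,0.03],[0,0,0.04],[0,0,0.04],[0,0,0.025],[0,0,0.015],[0,0,0.007],[0,0,0],[0,0,0],[0,0,0],[0,0,0],[0,0,0],[0,0,0],[0,0,0],[0,0,0]], delta_rot=[[0,0,0],[0,0,0],[0,0,0],[0,0,0],[0,0,0],[0,0,0],[0,0,0],[0,0,0],[0,0,0],[0,0,0],[0,0,0],[0,0,0],[0,0,0],[0,0,0]], grip=[1,1,1,1,1,1,1,1,0.2,0.2,0.2,0.2,0.2,0.2], squeeze=15)

```text
clock: 13.68
tool_pos: [0.621, -0.2731, 0.1154]
eef_rot: [0.0, 1.0, 0.0, 0.0]
contact_force: [0.2, 0.6, 2.5]
opening: 0.679
finger_force: 14.9
```

>>> play_rows(translation=[[0,0,-0.01],[0,0,-0.03],[0,0,-0.03],[0,0,-0.03],[0,0,-0.02],[0.019,0.003,0],[0.019,0.003,0],[0.019,0.003,0],[0.019,0.002,0],[0,0,0],[0,0,0],[0,0,0],[0,0,0]], delta_rot=[[0,0,0],[0,0,0],[0,0,0],[0,0,0],[0,0,0],[0,0,0],[0,0,0],[0,0,0],[0,0,0],[0,0,0],[0,0,0],[0,0,0],[0,0,0]], grip=[0.2,0.2,0.2,0.2,0.2,0.2,0.2,0.2,0.2,0.2,0.2,0.2,0.2])

```text
clock: 15.3
tool_pos: [0.5454, -0.262, 0.2351]
eef_rot: [0.0, 1.0, 0.0, 0.0]
contact_force: [-1.0, 0.5, -1.2]
opening: 0.678
finger_force: 14.9
```

Run:
```python
from h import *
for i in range(2): look('pot_clay',(.483,-.261),'w4',.005)
K,e,Rm,_=k=cal('wrist'); s=r.get_state(); t=s['tool_pos']
im=cv2.imread('pics/w4.png')
# overlay: expected rim of held yellow pot at TCP xy and at -1.4 mm in x
for dx,col in [(0,(0,0,255)),(-.0014,(255,0,0))]:
    for rr in [.0305,.0245]:
        X=[proj('wrist',[t[0]+dx+rr*c[0],t[1]+rr*c[1],t[2]-.0454]) for c in C]
        cv2.polylines(im,[np.int32(np.array(X)*16)],True,col,1,cv2.LINE_AA,4)
    X=[proj('wrist',[t[0]+dx+.0185*c[0],t[1]+.0185*c[1],t[2]-.1154]) for c in C]
    cv2.polylines(im,[np.int32(np.array(X)*16)],True,col,1,cv2.LINE_AA,4)
cv2.imwrite('pics/w4o.png',cv2.resize(im[60:360,180:460],None,fx=2,fy=2))
```

```text
tcp [ 0.5454 -0.262   0.2351] rotvec [[-1.0, 0.0, 0.0], [0.0, 1.0, 0.0], [-0.0, 0.0, -1.0]] 15.3
pot_clay conf 0.64 bbox 276 370 70 167 xy [ 0.4824 -0.2619] err 0.056
 in tool axes [0.0631 0.     0.2351]
tcp [ 0.5452 -0.2621  0.2351] rotvec [[-1.0, 0.0, 0.0], [0.0, 1.0, 0.0], [-0.0, 0.0, -1.0]] 15.4
pot_clay conf 0.65 bbox 276 371 70 167 xy [ 0.483 -0.262] err 0.061
 in tool axes [ 0.0622 -0.      0.2351]
```

View pics/w4o.png

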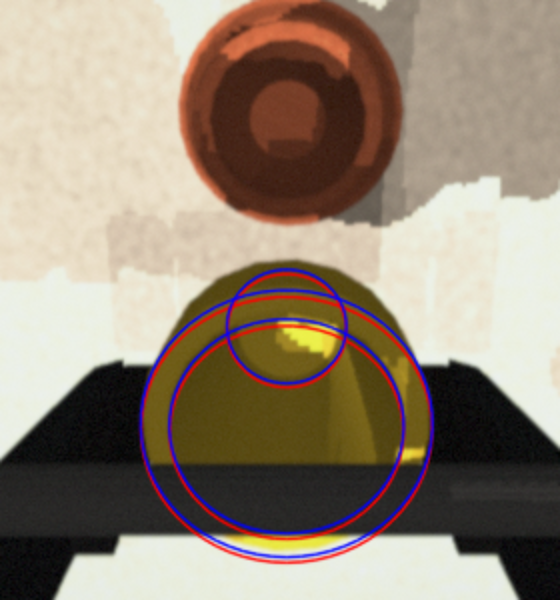

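```bash
cat >> h.py <<'E'
def bottom(img,cols,f):
    # lowest row (subpixel) where colour test f changes to background, per column below bar
    im=cv2.imread(img).astype(float); return [np.round(im[325:362,c].mean(axis=1),0).astype(int).tolist() for c in cols]
E
python3 - <<'E'
from h import *
# far rim row from saturation profile in centre columns
def edge(img,c):
    hsv=cv2.cvtColor(cv2.imread(img),cv2.COLOR_BGR2HSV)[:,:,1].astype(float)
    p=hsv[328:362,c-6:c+7].mean(axis=1); i=np.arange(328,362); m=(p.max()+p[-4:].mean())/2
    k=np.where(p>m)[0].max(); return i[k]+(p[k]-m)/(p[k]-p[k+1]) if k+1<len(p) else None
K,e,Rm,_=cal('wrist'); t=r.get_state()['tool_pos']
for img,rad,rim in [('pics/w2.png',.033,-.0419),('pics/w4.png',.0305,-.0454)]:
    r0=edge(img,322); 
    rows=[proj('wrist',[t[0]+dx+rad,t[1],t[2]+rim])[1] for dx in (-.004,-.002,0,.002)]
    print(img,r0,np.round(rows,1),'dx mm',np.interp(r0,rows,[-4,-2,0,2]))
E
```

```text
pics/w2.png 347.8409520807062 [343.1 347.1 351.  355. ] dx mm -1.6199386568066863
pics/w4.png 334.4983804475854 [333.  337.  340.9 344.7] dx mm -3.246501716182314
```

The clay pot stands in the saucer at about (0.4827,-0.262). The overlay shows the yellow pot about 1.5 mm toward the base from the tool axis, so I'll correct for that and lower it in stages.

>>> play_rows(translation=[[0.02,0.0005,0],[0.02,0,0],[0.021,0,0],[0,0,0],[0,0,0],[0,0,0.02],[0,0,0.02],[0,0,0.015],[0,0,0.01],[0,0,0.005],[0,0,0.003],[0,0,0],[0,0,0]], delta_rot=[[0,0,0],[0,0,0],[0,0,0],[0,0,0],[0,0,0],[0,0,0],[0,0,0],[0,0,0],[0,0,0],[0,0,0],[0,0,0],[0,0,0],[0,0,0]], grip=[0.2,0.2,0.2,0.2,0.2,0.2,0.2,0.2,0.2,0.2,0.2,0.2,0.2])

```text
clock: 17.12
tool_pos: [0.4841, -0.2617, 0.1626]
eef_rot: [0.0, 1.0, -0.0, 0.0]
contact_force: [0.4, 0.7, -1.9]
opening: 0.681
finger_force: 14.9
```

>>> play_rows(translation=[[0,0,0.003],[0,0,0.003],[0,0,0.002],[0,0,0.001],[0,0,0.001],[0,0,0]], delta_rot=[[0,0,0],[0,0,0],[0,0,0],[0,0,0],[0,0,0],[0,0,0]], grip=[0.2,0.2,0.2,0.2,0.2,0.2])

```text
clock: 17.88
tool_pos: [0.4845, -0.2618, 0.1527]
eef_rot: [0.0, 1.0, -0.0, 0.001]
contact_force: [1.1, 0.1, 3.0]
opening: 0.682
finger_force: 14.9
```

>>> play_rows(translation=[[0,0,0.0005],[0,0,0],[0,0,0],[0,0,0],[0,0,0],[0,0,0],[0,0,-0.02],[0,0,-0.04],[0,0,-0.04],[0,0,-0.02],[-0.02,0,0],[-0.02,0,0],[-0.02,0,0],[0,0,0],[0,0,0]], delta_rot=[[0,0,0],[0,0,0],[0,0,0],[0,0,0],[0,0,0],[0,0,0],[0,0,0],[0,0,0],[0,0,0],[0,0,0],[0,0,0],[0,0,0],[0,0,0],[0,0,0],[0,0,0]], grip=[0.2,1,1,1,1,1,1,1,1,1,1,1,1,1,1])

```text
clock: 19.75
tool_pos: [0.5429, -0.2617, 0.2714]
eef_rot: [0.0, 1.0, 0.0, -0.001]
contact_force: [-0.3, -0.0, -0.5]
opening: 1.002
finger_force: 0.0
```

Run:
```python
from h import *
look('pot_yellow',(.483,-.261),'w5',.037)
```

```text
tcp [ 0.5429 -0.2617  0.2714] rotvec [[-1.0, 0.001, -0.002], [0.001, 1.0, 0.0], [0.002, 0.0, -1.0]] 19.75
pot_yellow conf 0.65 bbox 282 364 80 166 xy [ 0.4833 -0.2625] err 0.063
 in tool axes [ 0.0591 -0.0008  0.2715]
```

View pics/w5.png

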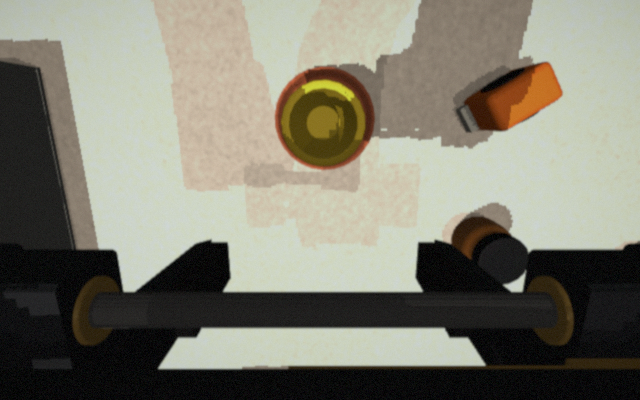

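The yellow pot is seated concentrically inside the clay rim at (325,120), with an even ring around it. Next is green.

>>> play_rows(translation=[[-0.005,0.02,0],[-0.005,0.04,0],[-0.005,0.042,0],[-0.005,0.042,0],[-0.005,0.042,0],[-0.005,0.042,0],[-0.005,0.042,0],[-0.005,0.042,0],[-0.005,0.042,0],[-0.005,0.042,0],[-0.005,0.042,0],[-0.005,0.042,0],[-0.005,0.032,0],[-0.003,0.02,0],[0,0,0],[0,0,0],[0,0,0]], delta_rot=[[0,0,0],[0,0,0],[0,0,0],[0,0,0],[0,0,0],[0,0,0],[0,0,0],[0,0,0],[0,0,0],[0,0,0],[0,0,0],[0,0,0],[0,0,0],[0,0,0],[0,0,0],[0,0,0],[0,0,0]], grip=[1,1,1,1,1,1,1,1,1,1,1,1,1,1,1,1,1])

```text
clock: 21.98
tool_pos: [0.6125, 0.2683, 0.2717]
eef_rot: [0.001, 1.0, -0.001, 0.0]
contact_force: [0.3, -0.2, 0.3]
opening: 1.0
finger_force: 0.0
```

Run:
```python
from h import *
for i in range(2): look('pot_green',(.612,.27),'w6')
```

```text
tcp [0.6125 0.2683 0.2717] rotvec [[-1.0, 0.003, 0.0], [0.003, 1.0, -0.001], [-0.0, -0.001, -1.0]] 21.975
pot_green conf 0.9 bbox 290 352 156 219 xy [0.6107 0.267 ] err 0.067
 in tool axes [ 0.0018 -0.001   0.2717]
tcp [0.6124 0.2689 0.2718] rotvec [[-1.0, 0.002, 0.0], [0.002, 1.0, -0.001], [-0.0, -0.001, -1.0]] 22.075
pot_green conf 0.87 bbox 289 351 156 219 xy [0.6101 0.2669] err 0.04
 in tool axes [ 0.0023 -0.0019  0.2718]
```

View pics/w6.png

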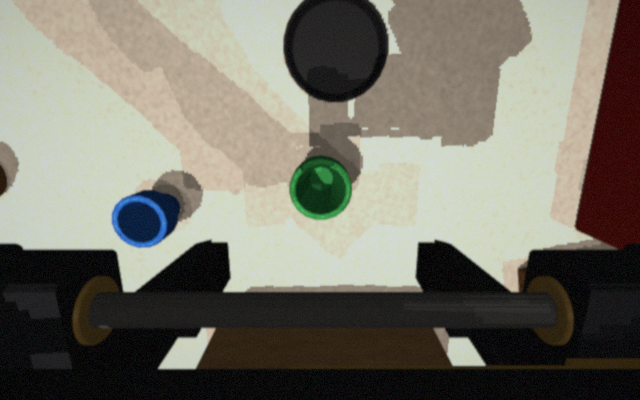

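The green pot is at (320,188), clear of the black saucer and the blue pot, and it fits at (0.6104,0.267). I'll grip it.

>>> play_rows(translation=[[0.002,-0.0018,0.03],[0,0,0.04],[0,0,0.04],[0,0,0.03],[0,0,0.016],[0,0,0.007],[0,0,0],[0,0,0],[0,0,0],[0,0,0],[0,0,0],[0,0,0],[0,0,0],[0,0,0]], delta_rot=[[0,0,0],[0,0,0],[0,0,0],[0,0,0],[0,0,0],[0,0,0],[0,0,0],[0,0,0],[0,0,0],[0,0,0],[0,0,0],[0,0,0],[0,0,0],[0,0,0]], grip=[1,1,1,1,1,1,1,1,0,0,0,0,0,0], squeeze=15)

```text
clock: 23.92
tool_pos: [0.6103, 0.2684, 0.1088]
eef_rot: [0.0, 1.0, -0.0, 0.0]
contact_force: [-1.0, -1.6, 1.3]
opening: 0.63
finger_force: 14.9
```

>>> play_rows(translation=[[0,0,-0.01],[0,0,-0.03],[0,0,-0.04],[0,0,-0.04],[0,0,-0.03],[0.005,-0.02,0],[0.005,-0.04,0],[0.005,-0.042,0],[0.005,-0.042,0],[0.005,-0.042,0],[0.005,-0.042,0],[0.005,-0.042,0],[0.005,-0.042,0],[0.005,-0.042,0],[0.005,-0.042,0],[0.005,-0.042,0],[0.005,-0.042,0],[0.005,-0.032,0],[0,-0.018,0],[0,0,0]], delta_rot=[[0,0,0],[0,0,0],[0,0,0],[0,0,0],[0,0,0],[0,0,0],[0,0,0],[0,0,0],[0,0,0],[0,0,0],[0,0,0],[0,0,0],[0,0,0],[0,0,0],[0,0,0],[0,0,0],[0,0,0],[0,0,0],[0,0,0],[0,0,0]], grip=[0,0,0,0,0,0,0,0,0,0,0,0,0,0,0,0,0,0,0,0])

```text
clock: 26.42
tool_pos: [0.5449, -0.2622, 0.2588]
eef_rot: [0.001, 1.0, -0.0, 0.0]
contact_force: [0.5, 0.2, -1.5]
opening: 0.627
finger_force: 14.9
```

>>> play_rows(translation=[[0,0,0],[0,0,0],[0,0,0]], delta_rot=[[0,0,0],[0,0,0],[0,0,0]], grip=[0,0,0])

```text
clock: 26.8
tool_pos: [0.5452, -0.2603, 0.2588]
eef_rot: [-0.001, 1.0, 0.0, 0.0]
contact_force: [-0.1, 0.2, -1.0]
opening: 0.631
finger_force: 14.9
```

```bash
cat >> h.py <<'E'
def far(img,rad,rim):
    hsv=cv2.cvtColor(cv2.imread(img),cv2.COLOR_BGR2HSV)[:,:,1].astype(float)
    p=hsv[328:362,316:329].mean(axis=1); m=(p.max()+p[-4:].mean())/2
    k=np.where(p>m)[0].max(); r0=328+k+(p[k]-m)/(p[k]-p[k+1]); t=r.get_state()['tool_pos']
    rows=[proj('wrist',[t[0]+dx+rad,t[1],t[2]+rim])[1] for dx in (-.006,-.003,0,.003)]
    print('far rim',r0,'dx mm (bias about -1.3)',np.interp(r0,rows,[-6,-3,0,3]), 'p',p[::4].astype(int))
E
python3 - <<'E'
from h import *
for i in range(2): look('pot_yellow',(.483,-.261),'w7',.037)
far('pics/w7.png',.028,-.0448)
E
```

```text
tcp [ 0.5452 -0.2603  0.2588] rotvec [[-1.0, -0.001, 0.0], [-0.001, 1.0, 0.0], [-0.0, 0.0, -1.0]] 26.8
pot_yellow conf 0.61 bbox 277 364 74 165 xy [ 0.4829 -0.2622] err 0.059
 in tool axes [ 0.0623 -0.002   0.2588]
pot_yellow conf 0.34 bbox 460 571 56 130 xy [ 0.8782 -0.2855] err 1.0
 in tool axes [-0.3329 -0.0256  0.2588]
tcp [ 0.545  -0.2609  0.2587] rotvec [[-1.0, -0.0, -0.0], [-0.0, 1.0, 0.0], [0.0, 0.0, -1.0]] 26.9
pot_yellow conf 0.83 bbox 277 366 74 165 xy [ 0.4828 -0.2618] err 0.046
 in tool axes [ 0.0622 -0.0009  0.2587]
far rim 334.46793044469786 dx mm (bias about -1.3) -1.1842663331818666 p [147 163  19  14  14  15  15  14  15]
```

View pics/w7.png

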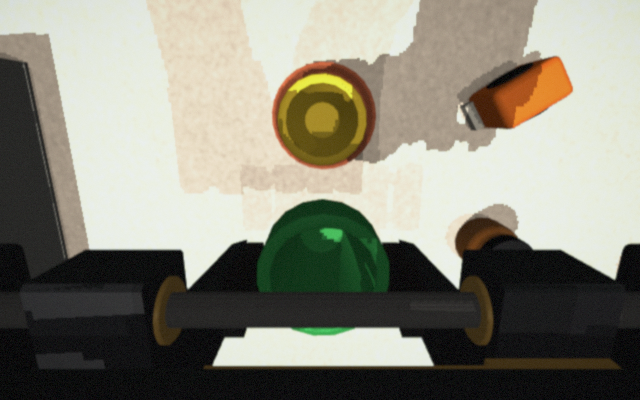

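The yellow nest is at (323,117), fitting at (0.483,-0.262). The green pot is held centred. I'll move over the nest.

>>> play_rows(translation=[[0.02,0,0],[0.02,0,0],[0.022,0,0],[0,0,0],[0,0,0],[0,0,0.015],[0,0,0.015],[0,0,0],[0,0,0]], delta_rot=[[0,0,0],[0,0,0],[0,0,0],[0,0,0],[0,0,0],[0,0,0],[0,0,0],[0,0,0],[0,0,0]], grip=[0,0,0,0,0,0,0,0,0])

```text
clock: 28.12
tool_pos: [0.4831, -0.2612, 0.2284]
eef_rot: [0.0, 1.0, 0.0, -0.0]
contact_force: [0.4, -0.4, -1.2]
opening: 0.627
finger_force: 14.9
```

>>> play_rows(translation=[[0,-0.0006,0.01],[0,0,0.015],[0,0,0.01],[0,0,0.005],[0,0,0.003],[0,0,0.002],[0,0,0.002],[0,0,0.0015],[0,0,0.001],[0,0,0.001],[0,0,0]], delta_rot=[[0,0,0],[0,0,0],[0,0,0],[0,0,0],[0,0,0],[0,0,0],[0,0,0],[0,0,0],[0,0,0],[0,0,0],[0,0,0]], grip=[0,0,0,0,0,0,0,0,0,0,0])

```text
clock: 29.5
tool_pos: [0.4831, -0.2619, 0.1787]
eef_rot: [0.0, 1.0, -0.0, 0.0]
contact_force: [-0.8, 0.4, 3.7]
opening: 0.622
finger_force: 14.9
```

>>> play_rows(translation=[[0,0,0.0005],[0,0,0],[0,0,0],[0,0,0],[0,0,0],[0,0,0],[0,0,-0.02],[0,0,-0.04],[0,0,-0.04],[-0.02,0,0],[-0.02,0,0],[-0.02,0,0],[0,0,0],[0,0,0]], delta_rot=[[0,0,0],[0,0,0],[0,0,0],[0,0,0],[0,0,0],[0,0,0],[0,0,0],[0,0,0],[0,0,0],[0,0,0],[0,0,0],[0,0,0],[0,0,0],[0,0,0]], grip=[0,1,1,1,1,1,1,1,1,1,1,1,1,1])

```text
clock: 31.25
tool_pos: [0.5419, -0.2621, 0.2774]
eef_rot: [0.0, 1.0, 0.0, -0.001]
contact_force: [0.4, -0.7, -0.9]
opening: 1.0
finger_force: 0.0
```

Run:
```python
from h import *
look('pot_green',(.483,-.261),'w8',.069)
shot('side','s1'); im=cv2.imread('pics/s1.png'); a=cv2.imread('pics/w8.png')[40:240,180:480]
b=cv2.resize(im[180:320,290:500],None,fx=3,fy=3)
cv2.imwrite('pics/m8.png',np.vstack([cv2.resize(a,(b.shape[1],int(200*b.shape[1]/300)))[:180*2][:],b])[-600:])
```

```text
tcp [ 0.5419 -0.2621  0.2774] rotvec [[-1.0, 0.001, -0.002], [0.001, 1.0, 0.0], [0.002, 0.0, -1.0]] 31.25
pot_green conf 0.57 bbox 280 364 82 169 xy [ 0.4829 -0.2627] err 0.029
 in tool axes [ 0.0585 -0.0006  0.2775]
```

View pics/m8.png

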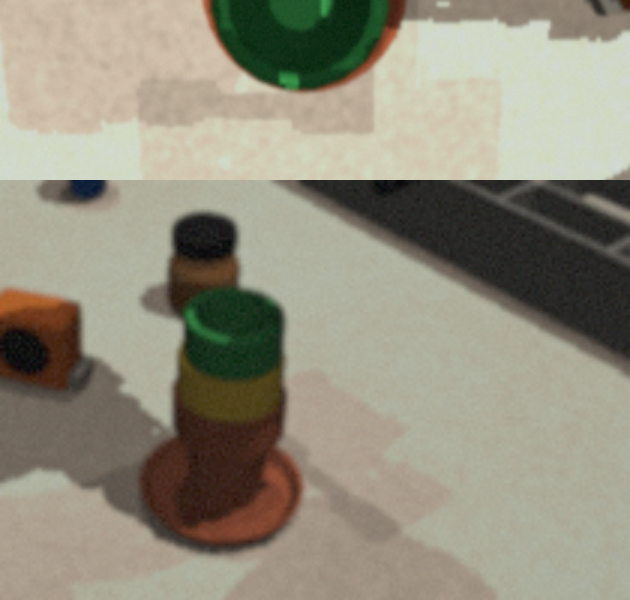

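The nest is stacked properly in the side view, with the green collar on yellow on clay and the pots standing in the saucer. I'll check the lean numerically while I fetch blue.

>>> play_rows(translation=[[-0.009,0.02,0],[-0.009,0.032,0],[-0.009,0.035,0],[-0.009,0.035,0],[-0.009,0.035,0],[-0.009,0.035,0],[-0.009,0.035,0],[-0.009,0.035,0],[-0.009,0.035,0],[-0.009,0.035,0],[-0.006,0.02,0],[-0.006,0.01,0],[0,0,0],[0,0,0],[0,0,0],[0,0,0]], delta_rot=[[0,0,0],[0,0,0],[0,0,0],[0,0,0],[0,0,0],[0,0,0],[0,0,0],[0,0,0],[0,0,0],[0,0,0],[0,0,0],[0,0,0],[0,0,0],[0,0,0],[0,0,0],[0,0,0]], grip=[1,1,1,1,1,1,1,1,1,1,1,1,1,1,1,1])

```text
clock: 33.4
tool_pos: [0.645, 0.0991, 0.2777]
eef_rot: [0.001, 1.0, -0.0, -0.0]
contact_force: [0.8, -0.6, -0.6]
opening: 1.002
finger_force: 0.0
```

Run:
```python
from h import *
for i in range(2): look('pot_blue',(.644,.1),'w9')
for z in (.005,.133): print((proj('side',[.483,-.262,z])-[290,180])*3+[0,180])
for z in (.005,.133):
  p=np.array(proj('side',[.483,-.262,z])); print(p)
im=shot('side','s2')
for n,z0 in [('pot_green',.069),('pot_yellow',.037)]:
    for d in r.silhouettes('side',n)[:1]: print(n,fit('side',n,d['pixels'],(.483,-.262),z0))
for d in r.silhouettes('wrist','pot_blue')[:1]: pass
```

```text
tcp [0.645  0.0991 0.2777] rotvec [[-1.0, 0.001, -0.0], [0.001, 1.0, -0.0], [0.0, -0.0, -1.0]] 33.4
tcp [0.645  0.0995 0.2778] rotvec [[-1.0, 0.001, 0.0], [0.001, 1.0, -0.0], [-0.0, -0.0, -1.0]] 33.5
pot_blue conf 0.72 bbox 293 349 156 212 xy [0.6418 0.0985] err 0.071
 in tool axes [ 0.0033 -0.001   0.2778]
[225.74692873 487.95456688]
[234.40947877 312.56061404]
[365.24897624 282.65152229]
[368.13649292 224.18687135]
pot_green (array([ 0.48520889, -0.25796334]), np.float64(0.33460068702697754))
pot_yellow (array([ 0.48516291, -0.25698266]), np.float64(1.9406132698059082))
```

View pics/w9.png

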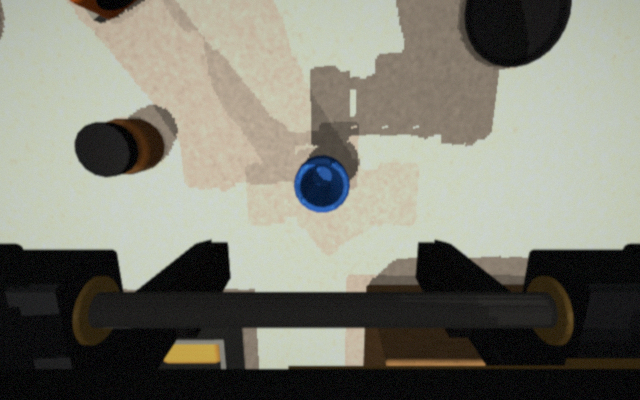

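The blue pot is centred at (322,184). The tray and carton are far behind it, at x of about 0.76. The nest's top in the side view matches the vertical projection, so it isn't leaning. I'll grip blue.

>>> play_rows(translation=[[0.0032,-0.001,0.03],[0,0,0.04],[0,0,0.04],[0,0,0.035],[0,0,0.02],[0,0,0.01],[0,0,0],[0,0,0],[0,0,0],[0,0,0],[0,0,0],[0,0,0],[0,0,0],[0,0,0],[0,0,0]], delta_rot=[[0,0,0],[0,0,0],[0,0,0],[0,0,0],[0,0,0],[0,0,0],[0,0,0],[0,0,0],[0,0,0],[0,0,0],[0,0,0],[0,0,0],[0,0,0],[0,0,0],[0,0,0]], grip=[1,1,1,1,1,1,1,1,0,0,0,0,0,0,0], squeeze=15)

```text
clock: 35.67
tool_pos: [0.642, 0.0989, 0.1028]
eef_rot: [0.0, 1.0, 0.0, 0.0]
contact_force: [-0.6, -0.7, 1.0]
opening: 0.594
finger_force: 15.0
```

>>> play_rows(translation=[[0,0,-0.01],[0,0,-0.03],[0,0,-0.045],[0,0,-0.045],[0,0,-0.03],[0,0,-0.015],[0.009,-0.02,0],[0.009,-0.031,0],[0.009,-0.035,0],[0.009,-0.035,0],[0.009,-0.035,0],[0.009,-0.035,0],[0.009,-0.035,0],[0.009,-0.035,0],[0.009,-0.035,0],[0.006,-0.035,0],[0.005,-0.02,0],[0.005,-0.01,0],[0,0,0],[0,0,0]], delta_rot=[[0,0,0],[0,0,0],[0,0,0],[0,0,0],[0,0,0],[0,0,0],[0,0,0],[0,0,0],[0,0,0],[0,0,0],[0,0,0],[0,0,0],[0,0,0],[0,0,0],[0,0,0],[0,0,0],[0,0,0],[0,0,0],[0,0,0],[0,0,0]], grip=[0,0,0,0,0,0,0,0,0,0,0,0,0,0,0,0,0,0,0,0])

```text
clock: 38.17
tool_pos: [0.5452, -0.2603, 0.2779]
eef_rot: [-0.001, 1.0, 0.001, 0.0]
contact_force: [-0.8, -0.1, -0.5]
opening: 0.588
finger_force: 15.0
```

>>> play_rows(translation=[[0,0,0],[0,0,0],[0,0,0]], delta_rot=[[0,0,0],[0,0,0],[0,0,0]], grip=[0,0,0])

```text
clock: 38.55
tool_pos: [0.5448, -0.2617, 0.2777]
eef_rot: [-0.0, 1.0, 0.0, 0.0]
contact_force: [0.3, 0.6, -0.8]
opening: 0.591
finger_force: 15.0
```

Run:
```python
from h import *
for i in range(2): look('pot_green',(.483,-.261),'w10',.069)
far('pics/w10.png',.026,-.0448)
```

```text
tcp [ 0.5448 -0.2617  0.2777] rotvec [[-1.0, -0.0, 0.0], [-0.0, 1.0, 0.0], [-0.0, 0.0, -1.0]] 38.55
pot_green conf 0.57 bbox 279 364 76 164 xy [ 0.4825 -0.263 ] err 0.019
 in tool axes [ 0.0623 -0.0013  0.2777]
tcp [ 0.5447 -0.2619  0.2777] rotvec [[-1.0, 0.0, 0.0], [0.0, 1.0, 0.0], [-0.0, 0.0, -1.0]] 38.65
pot_green conf 0.88 bbox 280 364 77 164 xy [ 0.4831 -0.2628] err 0.05
 in tool axes [ 0.0617 -0.0009  0.2777]
far rim 329.27057291666665 dx mm (bias about -1.3) -1.8113647553569672 p [162  13  16  15  13  15  15  16  24]
```

View pics/w10.png

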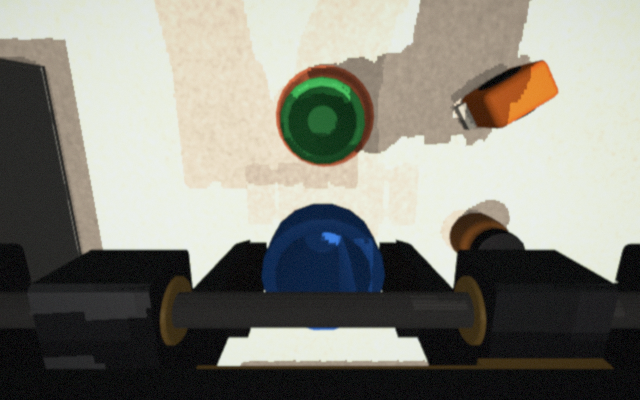

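The green mouth is at (322,119), fitting at (0.483,-0.2625), and the blue pot is held centred. I'll move over the nest and lower.

>>> play_rows(translation=[[0.02,0,0],[0.02,0,0],[0.0217,-0.0002,0],[0,0,0],[0,0,0],[0,0,0.015],[0,0,0.015],[0,0,0.005],[0,0,0],[0,0,0]], delta_rot=[[0,0,0],[0,0,0],[0,0,0],[0,0,0],[0,0,0],[0,0,0],[0,0,0],[0,0,0],[0,0,0],[0,0,0]], grip=[0,0,0,0,0,0,0,0,0,0])

```text
clock: 40.0
tool_pos: [0.4833, -0.2622, 0.2429]
eef_rot: [0.0, 1.0, -0.0, 0.0]
contact_force: [0.2, -0.3, -0.4]
opening: 0.593
finger_force: 15.0
```

>>> play_rows(translation=[[0,0,0.01],[0,0,0.01],[0,0,0.006],[0,0,0.004],[0,0,0.003],[0,0,0.002],[0,0,0.0015],[0,0,0.001],[0,0,0.001],[0,0,0]], delta_rot=[[0,0,0],[0,0,0],[0,0,0],[0,0,0],[0,0,0],[0,0,0],[0,0,0],[0,0,0],[0,0,0],[0,0,0]], grip=[0,0,0,0,0,0,0,0,0,0])

```text
clock: 41.25
tool_pos: [0.4832, -0.2621, 0.2046]
eef_rot: [0.0, 1.0, -0.0, 0.0]
contact_force: [-1.6, 0.9, 3.6]
opening: 0.59
finger_force: 15.0
```

The pot made contact at 0.2046 m, where I expected about 0.2038. I'll press slightly, release and withdraw.

>>> play_rows(translation=[[0,0,0.0005],[0,0,0],[0,0,0],[0,0,0],[0,0,0],[0,0,0],[0,0,-0.02],[0,0,-0.04],[0,0,-0.04],[-0.02,0,0],[-0.02,0,0],[-0.02,0,0],[0,0,0],[0,0,0]], delta_rot=[[0,0,0],[0,0,0],[0,0,0],[0,0,0],[0,0,0],[0,0,0],[0,0,0],[0,0,0],[0,0,0],[0,0,0],[0,0,0],[0,0,0],[0,0,0],[0,0,0]], grip=[0,1,1,1,1,1,1,1,1,1,1,1,1,1])

```text
clock: 43.0
tool_pos: [0.542, -0.2623, 0.3034]
eef_rot: [0.0, 1.0, 0.0, -0.001]
contact_force: [-0.6, 0.2, 0.3]
opening: 1.003
finger_force: 0.0
```

Run:
```python
from h import *
look('pot_blue',(.483,-.261),'w11',.101)
im=shot('side','s3'); a=cv2.imread('pics/w11.png')[40:220,180:460]; b=im[170:310,290:500]
a=cv2.resize(a,(400,257)); b=cv2.resize(b,(400,267)); cv2.imwrite('pics/m11.png',np.vstack([a,b]))
```

```text
tcp [ 0.542  -0.2623  0.3034] rotvec [[-1.0, 0.001, -0.002], [0.001, 1.0, 0.0], [0.002, 0.0, -1.0]] 43.0
pot_blue conf 0.96 bbox 284 361 85 165 xy [ 0.4826 -0.263 ] err 0.041
 in tool axes [ 0.059  -0.0007  0.3035]
```

View pics/m11.png

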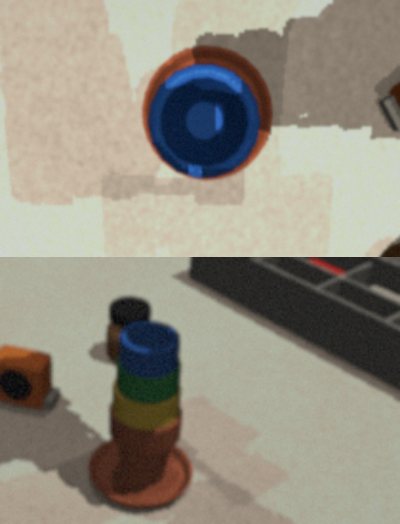

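The blue pot is seated concentrically in the nest at (205,118) of the crop. The side view shows all four collars stacked upright in the clay saucer and the gripper clear, so I'm handing in.

```bash
python3 -c "
from plant import r
print(r.finish_job())"
```

```text
the job is handed in; nothing more can be done
None
```

The flowerpot set is assembled and handed in: clay, yellow, green and blue pots are nested upright in the clay saucer, finished at about 43 s of the 115 s allowed, with the jar and tape measure left alone; the hand-in returned no verdict.

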